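Sound a beaker with a bench depth gauge and lock the reading

TASK

Slide the wide, low beaker along the worktop until its middle is under the probe of the depth gauge, leaving the narrow beaker where it is. Then push the probe down until its foot just touches the beaker's floor, without pressing hard, and only then swing the gauge's cam lever clockwise (seen from above) as far as it goes to lock the probe at that height. Leave the beaker standing upright with the probe locked on its floor.

Things in the scene. Friction and masses are not known exactly. Their poses are not given: they have to be found in the camera images.
- gauge: Depth gauge fixed to the worktop: dark steel foot 100 x 150 x 20 mm, steel column 185 mm high, aluminium arm (z 138 to 162 mm) ending in a collar that guides the upright probe. Origin on the worktop exactly below the probe; x axis points level from probe to column (122 mm away; foot at x = 82 to 182 mm). Under the arm in front of the foot all is clear: a beaker slides in from either side.
- probe (a joint): How far the probe is pushed down from its top position, m: 0 = raised (foot 120 mm above the worktop), growing downward to 0.119. It is stiff: it takes about 3 N to push down, and its own drag keeps it where it is left.
- probe_tip (a point): Centre of the flat underside of the probe's round rubber foot (18 mm across); the probe is a 12 mm steel rod. At the start the foot is 105 to 120 mm above the worktop.
- knob_top (a point): Centre of the flat top of the black mushroom knob (36 mm across, 16 mm high) on the probe's upper end, 220 mm above the probe's tip when free. Push here to lower the probe. The knob is spring-loaded on the rod (1.2 N per mm, 14 mm travel, then solid): it sinks about 3 mm while the probe slides and farther once the foot is on the bottom.
- lever (a joint): Angle of the cam lever on the front of the collar, rad: 0 to 0.25 at the start = open, pointing from the collar away from the column; it turns clockwise seen from above about an upright axis to 1.3 = stop, locked. Its resistance is light (about 1 N at the grip) and it stays where it is left.
- lever_pivot (a point): Point on the lever's upright pivot axis at the height of the lever bar (172 mm above the worktop), 24 mm from the probe's axis on the side away from the column.
- lever_grip (a point): Centre of the lever's black round grip (14 mm thick, from 53 to 112 mm from the pivot), 84 mm from the pivot, 172 mm above the worktop. The lever lies level; nothing is below it beside the collar but the beaker.
- wide_beaker: The wide, low clear beaker, loose, empty, 135 x 124 mm over rim and spout and 86 mm high, outer radius about 51 mm at the foot and 60 mm at the rim, about 0.2 kg. Origin at its underside, 6 mm from the middle of its floor; z up.
- floor_mid (a point): Middle of the wide beaker's inner floor, 5 mm above its underside; the flat floor reaches about 40 mm to every side.
- narrow_beaker: The other clear beaker, narrower and taller: 78 x 88 mm, 101 mm high, loose. Origin at the middle of its underside. It is to be left alone.
Not all that is in view belongs to the job. Leave any red look-alike of the wide_beaker alone.

How it is judged:
By the outcome, as a careful person would: the job done as asked, in the order asked, and still so for the second after the job is handed in, with the robot touching nothing.
It also fails if it takes over 72 s, if anything falls off the work surface, if the arm or the gripper's body presses on something with over 40 N, if the wrist force passes 120 N, or if a joint passes its speed limit or range.

ROBOT

A 7-joint arm with a two-finger parallel gripper is mounted at the origin on a cart in front of the work surface, level with it; the furniture and walls round the work are solid. World frame = base frame: x ahead of the robot, y to its left, z up, the work surface at z = 0. Lengths are in m, angles in rad, forces in N, time in s.
With the tool pointing down it reaches from about 0.4 to 0.875 m from the base axis. Payload 19.3 kg.
Tool frame: the origin (TCP) lies at the very end of the fingers, on their centre line; the grasp point (between the pads) lies 19 mm behind it; z points along the fingers, y is the line along which they close (so a half turn about z gives the same grasp; the last joint's range is limited). The gripper opens to 85 mm and grips with 20 to 120 N. Pads are 22 mm wide; open, the fingers measure 114 mm over their backs; the gripper's body (76 mm by 85 mm) begins 54 mm behind the grasp point. The pads swing forward as they close: fully open they stand 13 mm farther back than shut.
Start: joints at [-1.334, 0.521, -0.036, 1.599, 0.021, 1.021, -0.113], TCP at [0.189, 0.596, 0.205] pointing down, gripper open.
Joint ranges: [-2.91, 2.91], [-0.3, 2.13], [-1.5, 1.42], [0.17, 2.43], [-1.26, 4.41], [0.16, 1.93], [-2.52, 2.52]. Speed limits (rad/s): [1.89, 1.89, 2.39, 2.39, 3.01, 3.01, 3.01].

INTERFACE

Orientations are given as a unit quaternion [x, y, z, w].
In Python, from plant import robot gives the robot as it stands.
- The arm moves only by the tool jog_arm, never from a script. Its arguments are lists of equal length, an entry for each row: "offset": the shift along the tool's x, y, z scaled (see below), a list of three; "rotation": the turn, a rotation vector about the tool's x, y, z scaled (see below), a list of three. A call has 1 to 20 rows; each row is the pose to reach, as a shift and turn from the pose commanded when the call began, along the tool's axes at that moment; what a row does not reach only later rows make up. The controller multiplies each number of a shift by 600 mm and each number of a turn by pi/2 rad. A row lasts 1/10 s, in which the tool goes at most 50 mm and 8.59 degrees, less where a joint would pass 70% of its speed; a pose out of reach is approached as far as the arm can. A call with a number of a shift or a turn outside -1 to 1 is refused whole. A call with a gripper value outside its range is refused whole. "grip" is the opening, from 0 (shut) to 1 (fully open), set as the call begins (left out, the last holds). The fingers move at their own pace and stop on an object; "squeeze" is the grip in N (left out, the last holds). Time passes only in rows, so rows that repeat a pose let the fingers close. It gives the time, the measured TCP pose, the force, the opening and the grip force at its end, in the units of the state.
- robot.read_state(): the state, without advancing time (a new reading comes with each control period).
- robot.capture(name): name is "scene" or "side" or "wrist"; returns a dict with "img" (480x640x3 uint8, red, green, blue), "intrinsics" (3x3 intrinsics, pixels), "R" (3x3) and "t" (3): a world point X has camera coordinates R X + t; the wrist camera has in their place "tool_from_camera" (4x4, takes a point from camera to tool coordinates, whose origin is the TCP and whose axes are the flange's). Camera axes: x right, y down, z forward; pixel columns grow to the right and rows downward; lengths in m; the calibration is good to about 2 mm. A picture is of the moment at which its call begins: read the wrist's pose just before it. There is no depth.
- robot.job_done(): hands the job in; it is judged then, once.
Trained networks look in a picture, given as the dict that the camera call returned (one of the last four; its "shot" number tells which), for a name from the list of things; names that differ only in an ending like _2 or _b are one class to them, and where a whole thing is asked for, a point or a joint stands for the part that bears it (a point fixed in the world has none). Each returns a list of dicts, best first, with "score" (0 to 1); they miss things now and then, are a little off and sometimes report something else, mostly with a low value. They report only what shows in the picture. A call takes as long as a camera call. They do not tell look-alikes from the thing itself.
- robot.search_frame(picture, thing): "bbox" ([left, top, width, height] as shares, 0 to 1, of the picture: columns of its width, rows of its height, round what is visible of it).
- robot.spot_point(picture, thing): "at" ([column, row] as shares, 0 to 1, of the picture: columns of its width, rows of its height: a listed point, or the origin of a listed thing).
The state is a dict: "t": time; "qpos": joint angles; "joint_velocities": joint speeds; "tau": joint torques, N m; "eef_pos": TCP position; "tool_rot": TCP orientation; "contact_force": force on the tool from outside, world axes, zero at the start; "wrist_torque": the same for the moment, N m; "opening": finger opening in m; "gripper_force": force on a finger pad.
Only numpy, scipy, OpenCV 4.12 (cv2) and the standard library are available. Lean on these libraries where they do the work, as an engineer would, in place of code of your own. Each camera call takes 0.05 s, during which the arm holds its last target. There are 200 camera calls.

## Working session

There is one attempt and no reset: what is moved stays moved. The work goes in short steps, Python scripts to look and compute and a tool call to move; the robot and the scene stay as the last step left them, time stands still between calls to the robot, and variables do not carry over. Pictures are saved under pics/ and viewed, at most 10 in all, crops included, and the job is handed in when it is done.

Besides the shell and the picture viewer there is one more tool, called after ">>>" as name(argument=value, ...) on one line, values as JSON. jog_arm: Moves the arm, as the interface text tells. Shifts and turns lie within -1 to 1; 1 stands for 600 mm of shift or pi/2 rad of turn. Its arguments: {"type":"object","properties":{"offset":{"type":"array"},"rotation":{"type":"array"},"grip":{"type":"number"},"squeeze":{"type":"number"}},"required":["offset","rotation"]}

```bash
mkdir -p pics; ls
cat > h.py <<'E'
import numpy as np, cv2
from plant import robot
def det(c, names, box=()):
    im=c["img"]; h,w=im.shape[:2]; out={}
    for n in names:
        r=robot.spot_point(c,n)[:3]
        out[n]=[(round(d["score"],2),round(d["at"][0]*w,1),round(d["at"][1]*h,1)) for d in r]
        print(n,out[n])
    for n in box:
        print("box",n,[(round(d["score"],2),np.round(np.array(d["bbox"])*[w,h,w,h]).tolist()) for d in robot.search_frame(c,n)[:3]])
    return out
def ray(c,uv):
    d=np.linalg.inv(c["intrinsics"])@[uv[0],uv[1],1]; R=np.array(c["R"]); t=np.array(c["t"])
    return -R.T@t, R.T@d
def onz(c,uv,z):
    o,d=ray(c,uv); return o+d*(z-o[2])/d[2]
def tri(*cu):
    A=np.zeros((3,3));b=np.zeros(3)
    for c,uv in cu:
        o,d=ray(c,uv); d=d/np.linalg.norm(d); P=np.eye(3)-np.outer(d,d); A+=P;b+=P@o
    X=np.linalg.solve(A,b)
    return X
def save(c,n): cv2.imwrite(f"pics/{n}.png",c["img"][:,:,::-1])
E
python3 - <<'E'
from h import *
N=["probe_tip","knob_top","lever_pivot","lever_grip","wide_beaker","floor_mid","narrow_beaker","gauge"]
z=dict(knob_top=.33,lever_pivot=.172,lever_grip=.172,wide_beaker=0,floor_mid=.005,narrow_beaker=0,gauge=0,probe_tip=.112)
for n in ["scene","side"]:
    c=robot.capture(n); save(c,n); print(n,-np.array(c["R"]).T@c["t"])
    o=det(c,N,["wide_beaker","narrow_beaker"])
    for k,v in o.items():
        for s in v: print("  ",k,s[0],onz(c,s[1:],z[k]).round(3))
s=robot.read_state(); print(s["eef_pos"],s["tool_rot"],s["t"])
E
```

```text
pics
scene [ 0.06338044 -0.42228413  1.08117089]
probe_tip [(0.87, 338.7, 244.0)]
knob_top [(0.72, 338.9, 166.4)]
lever_pivot [(0.77, 334.2, 231.4)]
lever_grip [(0.8, 292.5, 237.3)]
wide_beaker [(0.83, 293.9, 328.4), (0.56, 385.7, 368.5)]
floor_mid [(0.87, 385.8, 366.2), (0.8, 289.6, 326.8), (0.32, 330.1, 229.9)]
narrow_beaker [(0.62, 282.3, 250.8)]
gauge []
box wide_beaker [(0.79, [358.0, 320.0, 65.0, 68.0]), (0.63, [259.0, 287.0, 64.0, 60.0])]
box narrow_beaker [(0.83, [262.0, 212.0, 34.0, 46.0])]
   probe_tip 0.87 [0.561 0.232 0.112]
   knob_top 0.72 [0.569 0.249 0.33 ]
   lever_pivot 0.77 [0.543 0.226 0.172]
   lever_grip 0.8 [0.459 0.264 0.172]
   wide_beaker 0.83 [0.388 0.163 0.   ]
   wide_beaker 0.56 [ 0.495 -0.033  0.   ]
   floor_mid 0.87 [ 0.496 -0.031  0.005]
   floor_mid 0.8 [0.381 0.17  0.005]
   floor_mid 0.32 [0.625 0.355 0.005]
   narrow_beaker 0.62 [0.488 0.371 0.   ]
side [-0.13786654 -0.63419933  0.64939189]
probe_tip [(0.98, 342.5, 260.1)]
knob_top [(0.63, 342.4, 175.3)]
lever_pivot []
lever_grip [(0.61, 300.1, 244.0)]
wide_beaker [(0.71, 293.8, 345.0), (0.63, 400.1, 365.7)]
floor_mid [(0.58, 401.8, 362.9), (0.22, 343.1, 172.3)]
narrow_beaker [(0.72, 285.3, 292.9)]
gauge []
box wide_beaker [(0.79, [369.0, 314.0, 66.0, 71.0]), (0.66, [263.0, 299.0, 62.0, 62.0]), (0.46, [287.0, 240.0, 51.0, 10.0])]
box narrow_beaker [(0.56, [269.0, 251.0, 31.0, 45.0])]
   probe_tip 0.98 [0.578 0.243 0.112]
   knob_top 0.63 [0.558 0.216 0.33 ]
   lever_grip 0.61 [0.479 0.273 0.172]
   wide_beaker 0.71 [0.379 0.166 0.   ]
   wide_beaker 0.63 [ 0.502 -0.028  0.   ]
   floor_mid 0.58 [ 0.507 -0.029  0.005]
   floor_mid 0.22 [1.299 1.115 0.005]
   narrow_beaker 0.72 [0.493 0.369 0.   ]
[0.18881713 0.59579919 0.20531954] [1.52847845e-01 9.88249734e-01 1.05812203e-05 1.55658397e-05] 1.1
```

Run:
```python
import cv2
a=cv2.imread("pics/scene.png")[150:410,200:460]; b=cv2.imread("pics/side.png")[150:410,200:460]
cv2.imwrite("pics/crop1.png",cv2.resize(cv2.hconcat([a,b]),(800,400),interpolation=cv2.INTER_CUBIC))
```

```text
(no output)
```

View pics/crop1.png

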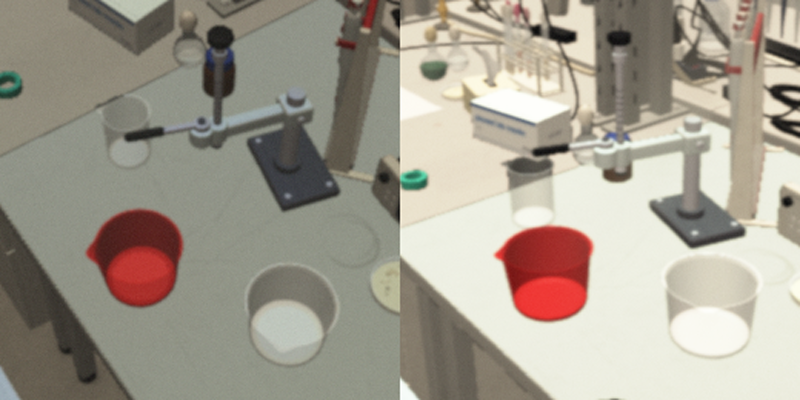

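View pics/scene.png

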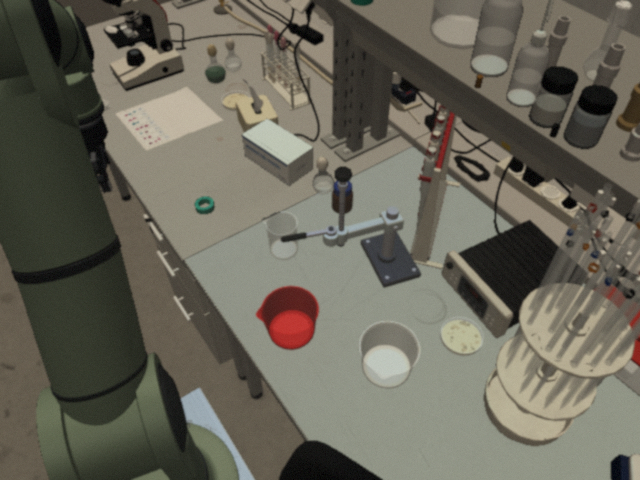

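Candidates for the wide beaker in the scene image are red at (290,325), a look-alike to leave alone, clear wide at (386,367), and clear narrow at (282,250). I choose the clear wide one at (386,367). The crop shows it clear and low, on the near side of the gauge.

```bash
cat >> h.py <<'E'
from scipy.spatial.transform import Rotation as Ro
def plan(p, zdir, ydir, p0=None, R0=None):
    """offset / rotation numbers from the current (or given) pose to world pose"""
    s=robot.read_state()
    p0=np.array(s["eef_pos"]) if p0 is None else p0
    R0=Ro.from_quat(s["tool_rot"]) if R0 is None else R0
    z=np.array(zdir,float);z/=np.linalg.norm(z); best=None
    for sg in (1,-1):
        y=sg*np.array(ydir,float); y-=z*(y@z); y/=np.linalg.norm(y)
        R=Ro.from_matrix(np.c_[np.cross(y,z),y,z]); rv=(R0.inv()*R).as_rotvec()
        if best is None or np.linalg.norm(rv)<np.linalg.norm(best[0]): best=(rv,R)
    off=R0.inv().apply(np.array(p)-p0)/.6
    print("offset",off.round(4).tolist(),"rot",(best[0]/(np.pi/2)).round(4).tolist())
    return best[1]
E
python3 - <<'E'
from h import *
a=robot.capture("scene"); b=robot.capture("side")
for n,u,v in [("knob",(338.9,166.4),(342.4,175.3)),("knobeye",(343,170),(343,173)),("tip",(338.7,244),(342.5,260.1)),("grip",(292.5,237.3),(300.1,244)),("floor",(385.8,366.2),(401.8,362.9)),
 ("coltop",(390.5,213),(389.5,230)),("narrow",(282.3,250.8),(285.3,292.9))]:
    print(n,tri((a,u),(b,v)).round(3))
P=np.array([.568,.238]);B=np.array([.503,-.03]);u=(P-B)/np.linalg.norm(P-B);print(u)
t=np.radians(25);z=[*(np.sin(t)*u),-np.cos(t)];y=[-u[1],u[0],0]
st=B-u*.12
plan([*st,.25],z,y); plan([*st,.03],z,y)
E
```

```text
knob [0.583 0.256 0.317]
knobeye [0.573 0.236 0.328]
tip [0.555 0.219 0.128]
grip [0.457 0.25  0.186]
floor [ 0.494 -0.037  0.016]
coltop [0.676 0.191 0.179]
narrow [0.489 0.368 0.002]
[0.23570381 0.97182494]
offset [-0.828, -1.0356, -0.0744] rot [-0.2083, 0.2233, 0.9397]
offset [-0.828, -1.0356, 0.2922] rot [-0.2083, 0.2233, 0.9397]
```

>>> jog_arm(offset=[[-0.05, -0.08, -0.08], [-0.1, -0.15, -0.08], [-0.15, -0.2, -0.08], [-0.2, -0.25, -0.08], [-0.25, -0.3, -0.08], [-0.3, -0.35, -0.08], [-0.35, -0.4, -0.08], [-0.4, -0.45, -0.08], [-0.45, -0.5, -0.08], [-0.5, -0.55, -0.08], [-0.5, -0.6, -0.08], [-0.5, -0.65, -0.08], [-0.5, -0.65, -0.08], [-0.5, -0.65, -0.08]], rotation=[[-0.02, 0.02, 0.09], [-0.04, 0.04, 0.18], [-0.06, 0.06, 0.27], [-0.08, 0.08, 0.36], [-0.1, 0.1, 0.45], [-0.12, 0.12, 0.54], [-0.14, 0.14, 0.63], [-0.16, 0.17, 0.72], [-0.18, 0.19, 0.8], [-0.2, 0.21, 0.88], [-0.21, 0.22, 0.94], [-0.21, 0.22, 0.94], [-0.21, 0.22, 0.94], [-0.21, 0.22, 0.94]], grip=0.7)

```text
t: 2.6
eef_pos: [0.3572, 0.1333, 0.2537]
tool_rot: [0.768, 0.603, 0.171, -0.131]
contact_force: [0.0, 1.1, 0.8]
opening: 0.0596
gripper_force: 0.0
```

Run:
```python
from h import *
s=robot.read_state(); print(s["t"],s["eef_pos"],s["qpos"],s["opening"])
P=np.array([.568,.238]);B=np.array([.498,-.033]);u=(P-B)/np.linalg.norm(P-B)
t=np.radians(25);z=[*(np.sin(t)*u),-np.cos(t)];y=[-u[1],u[0],0]
st=B-u*.13
plan([*st,.2],z,y);plan([*st,.03],z,y)
R=Ro.from_quat(s["tool_rot"]).as_matrix()
c=robot.capture("wrist"); save(c,"w1"); T=np.array(c["tool_from_camera"])
Rc=R@T[:3,:3]; pc=R@T[:3,3]+s["eef_pos"]; c["R"]=Rc.T; c["t"]=-Rc.T@pc
for k,v in det(c,["probe_tip","knob_top","lever_pivot","lever_grip","floor_mid"]).items():
    print(k,[onz(c,q[1:],dict(knob_top=.33,lever_pivot=.172,lever_grip=.172,floor_mid=.005,probe_tip=.11)[k]).round(3) for q in v])
```

```text
2.6 [0.35723946 0.13328068 0.25365933] [-0.62027038 -0.02859261  0.46688893  2.30775856 -0.57350103  0.76536122
  0.00915723] 0.05960935179796982
offset [-0.4283, 0.2906, -0.0989] rot [-0.0003, 0.0006, 0.0087]
offset [-0.5478, 0.2891, 0.1581] rot [-0.0003, 0.0006, 0.0087]
probe_tip [(0.89, 512.7, 135.9)]
knob_top []
lever_pivot [(0.69, 517.3, 106.6)]
lever_grip [(0.75, 408.4, 90.4)]
floor_mid [(0.83, 332.7, 258.9)]
probe_tip [array([0.571, 0.227, 0.11 ])]
knob_top []
lever_pivot [array([0.542, 0.232, 0.172])]
lever_grip [array([0.462, 0.265, 0.172])]
floor_mid [array([0.382, 0.161, 0.005])]
```

>>> jog_arm(offset=[[-0.1, 0.07, -0.025], [-0.2, 0.14, -0.05], [-0.3, 0.2, -0.07], [-0.43, 0.29, -0.1], [-0.43, 0.29, -0.1], [-0.43, 0.29, -0.1], [-0.43, 0.29, -0.1], [-0.455, 0.29, -0.05], [-0.48, 0.29, 0.0], [-0.5, 0.29, 0.06], [-0.53, 0.29, 0.11], [-0.548, 0.289, 0.16], [-0.548, 0.289, 0.16], [-0.548, 0.289, 0.16], [-0.548, 0.289, 0.16]], rotation=[[0, 0, 0.009], [0, 0, 0.009], [0, 0, 0.009], [0, 0, 0.009], [0, 0, 0.009], [0, 0, 0.009], [0, 0, 0.009], [0, 0, 0.009], [0, 0, 0.009], [0, 0, 0.009], [0, 0, 0.009], [0, 0, 0.009], [0, 0, 0.009], [0, 0, 0.009], [0, 0, 0.009]])

```text
t: 4.4
eef_pos: [0.466, -0.1588, 0.03]
tool_rot: [0.772, 0.598, 0.17, -0.132]
contact_force: [-0.4, 0.5, 0.7]
opening: 0.0596
gripper_force: 0.0
```

```bash
cat >> h.py <<'E'
def wrist():
    s=robot.read_state(); c=robot.capture("wrist"); T=np.array(c["tool_from_camera"])
    R=Ro.from_quat(s["tool_rot"]).as_matrix(); Rc=R@T[:3,:3]; pc=R@T[:3,3]+s["eef_pos"]; c["R"]=Rc.T; c["t"]=-Rc.T@pc
    return c
E
python3 - <<'E'
from h import *
s=robot.read_state(); print(s["t"],s["eef_pos"],s["contact_force"])
w=wrist(); a=robot.capture("scene"); save(w,"w2")
Z=dict(probe_tip=.11,lever_pivot=.172,lever_grip=.172,floor_mid=.005,knob_top=.33)
for c in (w,a):
    for k,v in det(c,list(Z)).items(): print(k,[onz(c,q[1:],Z[k]).round(3).tolist() for q in v])
save(a,"a2")
E
python3 -c "
import cv2
cv2.imwrite('pics/v2.png',cv2.hconcat([cv2.resize(cv2.imread('pics/w2.png'),(400,300)),cv2.resize(cv2.imread('pics/a2.png')[180:420,240:560],(400,300))]))"
```

```text
4.4 [ 0.4660363  -0.1587636   0.02999613] [-0.39905829  0.53817853  0.67228032]
probe_tip []
lever_pivot []
lever_grip []
floor_mid [(0.83, 317.8, 71.8)]
knob_top [(0.38, 315.4, 85.1)]
probe_tip []
lever_pivot []
lever_grip []
floor_mid [[0.499, -0.031, 0.005]]
knob_top [[0.452, -0.223, 0.33]]
probe_tip []
lever_pivot []
lever_grip []
floor_mid [(0.92, 290.2, 327.6), (0.84, 390.2, 367.7)]
knob_top []
probe_tip []
lever_pivot []
lever_grip []
floor_mid [[0.381, 0.167, 0.005], [0.502, -0.039, 0.005]]
knob_top []
```

View pics/v2.png

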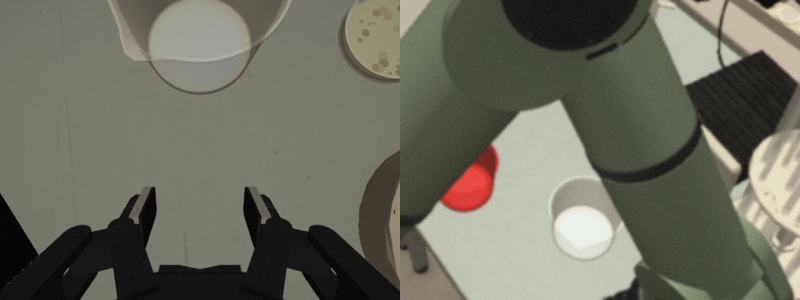

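>>> jog_arm(offset=[[0.06, 0, 0.028], [0.09, 0, 0.042], [0.11, 0, 0.051], [0.13, 0, 0.061], [0.15, 0, 0.07], [0.17, 0, 0.079], [0.19, 0, 0.089], [0.21, 0, 0.098], [0.23, 0, 0.107], [0.25, 0, 0.117], [0.27, 0, 0.126], [0.29, 0, 0.135], [0.31, 0, 0.145], [0.33, 0, 0.154], [0.35, 0, 0.163], [0.37, 0, 0.173], [0.39, 0, 0.182], [0.405, 0, 0.189], [0.415, 0, 0.194], [0.415, 0, 0.194]], rotation=[[0, 0, 0], [0, 0, 0], [0, 0, 0], [0, 0, 0], [0, 0, 0], [0, 0, 0], [0, 0, 0], [0, 0, 0], [0, 0, 0], [0, 0, 0], [0, 0, 0], [0, 0, 0], [0, 0, 0], [0, 0, 0], [0, 0, 0], [0, 0, 0], [0, 0, 0], [0, 0, 0], [0, 0, 0], [0, 0, 0]])

```text
t: 7.0
eef_pos: [0.534, 0.1087, 0.0279]
tool_rot: [0.772, 0.598, 0.17, -0.133]
contact_force: [0.2, -0.8, 0.5]
opening: 0.0599
gripper_force: 0.0
```

Run:
```python
from h import *
s=robot.read_state(); print(s["t"],s["eef_pos"],s["contact_force"])
w=wrist(); a=robot.capture("scene"); b=robot.capture("side"); save(w,"w3")
Z=dict(probe_tip=.11,lever_pivot=.172,lever_grip=.172,floor_mid=.005)
for c in (w,a,b):
    for k,v in det(c,list(Z)).items(): print("   ",[onz(c,q[1:],Z[k]).round(3).tolist() for q in v])
cv2.imwrite('pics/v3.png',cv2.hconcat([cv2.resize(c["img"][y:y+h,x:x+w_,::-1],(400,300)) for c,x,y,w_,h in ((w,0,0,640,480),(b,220,160,240,180))]))
```

```text
7.0 [0.53396313 0.10872997 0.02786624] [ 0.21482316 -0.80128344  0.54936373]
probe_tip []
lever_pivot []
lever_grip []
floor_mid [(0.72, 39.5, 262.5), (0.66, 330.4, 200.1)]
    []
    []
    []
    [[0.382, 0.162, 0.005], [0.553, 0.156, 0.005]]
probe_tip [(0.26, 293.8, 239.4)]
lever_pivot [(0.69, 334.2, 229.5)]
lever_grip [(0.71, 293.4, 237.4)]
floor_mid [(0.93, 289.2, 329.2), (0.87, 353.7, 298.3)]
    [[0.485, 0.304, 0.11]]
    [[0.546, 0.23, 0.172]]
    [[0.461, 0.263, 0.172]]
    [[0.377, 0.165, 0.005], [0.546, 0.149, 0.005]]
probe_tip [(0.73, 343.3, 263.4)]
lever_pivot [(0.75, 333.7, 243.3)]
lever_grip [(0.6, 299.9, 243.8), (0.39, 356.8, 321.3)]
floor_mid []
    [[0.571, 0.231, 0.11]]
    [[0.539, 0.226, 0.172]]
    [[0.479, 0.274, 0.172], [0.364, -0.057, 0.172]]
    []
```

View pics/v3.png

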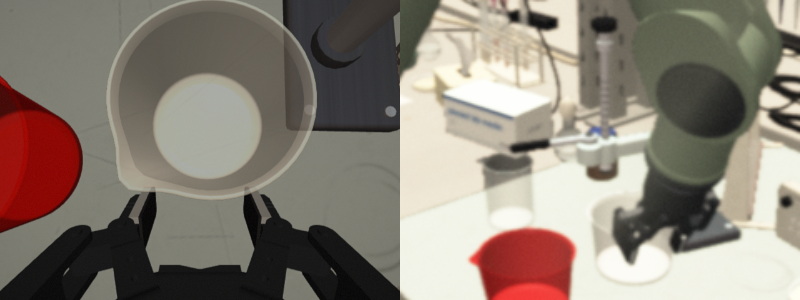

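Run:
```python
from h import *
w=wrist(); print(np.array(w["tool_from_camera"]).round(3)); print(-w["R"].T@w["t"])
R=Ro.from_quat(robot.read_state()["tool_rot"])
print(R.as_matrix().round(3), R.inv().apply([.015,.058,0])/.6)
```

```text
[[-0.001 -0.952 -0.306  0.079]
 [ 1.    -0.001 -0.     0.001]
 [-0.    -0.306  0.952 -0.169]
 [ 0.     0.     0.     1.   ]]
[0.53491641 0.10768507 0.2143558 ]
[[ 0.227  0.968  0.104]
 [ 0.878 -0.249  0.408]
 [ 0.421 -0.001 -0.907]] [9.05649772e-02 9.65916185e-05 4.20406949e-02]
```

>>> jog_arm(offset=[[0.015, 0, 0.007], [0.03, 0, 0.014], [0.045, 0, 0.02], [0.06, 0, 0.027], [0.075, 0, 0.034], [0.085, 0, 0.039], [0.09, 0, 0.041], [0.09, 0, 0.041]], rotation=[[0, 0, 0], [0, 0, 0], [0, 0, 0], [0, 0, 0], [0, 0, 0], [0, 0, 0], [0, 0, 0], [0, 0, 0]])

```text
t: 8.6
eef_pos: [0.5487, 0.1657, 0.0283]
tool_rot: [0.772, 0.598, 0.17, -0.133]
contact_force: [0.3, -0.4, -0.5]
opening: 0.0599
gripper_force: 0.0
```

Run:
```python
from h import *
s=robot.read_state(); print(s["t"],s["eef_pos"],s["contact_force"])
w=wrist(); a=robot.capture("scene"); b=robot.capture("side"); save(w,"w4")
Z=dict(probe_tip=.11,lever_pivot=.172,lever_grip=.172,floor_mid=.005)
for c in (w,a,b):
    for k,v in det(c,list(Z)).items(): print("   ",[onz(c,q[1:],Z[k]).round(3).tolist() for q in v])
cv2.imwrite('pics/v4.png',cv2.hconcat([cv2.resize(c["img"][y:y+h,x:x+w_,::-1],(400,300)) for c,x,y,w_,h in ((w,0,0,640,480),(a,240,160,200,150))]))
```

```text
8.6 [0.54870351 0.16568594 0.02827825] [ 0.27355227 -0.42982815 -0.51805631]
probe_tip []
lever_pivot []
lever_grip []
floor_mid [(0.66, 329.9, 200.4), (0.65, 32.4, 370.5)]
    []
    []
    []
    [[0.568, 0.213, 0.005], [0.383, 0.161, 0.005]]
probe_tip []
lever_pivot [(0.7, 333.0, 227.9)]
lever_grip [(0.63, 294.0, 239.1)]
floor_mid [(0.96, 345.5, 278.1), (0.66, 291.6, 328.9)]
    []
    [[0.547, 0.236, 0.172]]
    [[0.459, 0.258, 0.172]]
    [[0.565, 0.207, 0.005], [0.382, 0.162, 0.005]]
probe_tip [(0.81, 339.5, 259.8)]
lever_pivot [(0.52, 332.2, 243.8)]
lever_grip [(0.54, 298.2, 245.2)]
floor_mid []
    [[0.576, 0.252, 0.11]]
    [[0.535, 0.226, 0.172]]
    [[0.472, 0.27, 0.172]]
    []
```

View pics/v4.png

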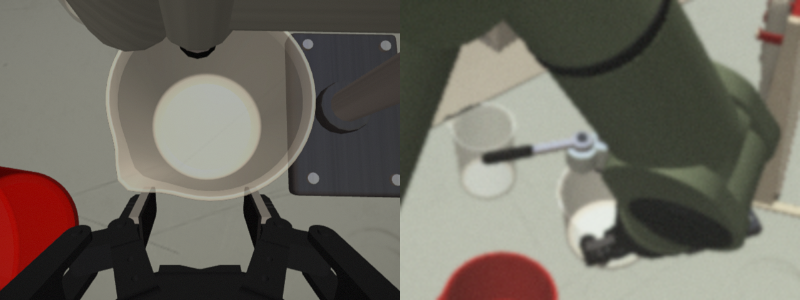

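Run:
```python
from h import *
w=wrist(); i=w["img"]
print("tip",[onz(w,(317,84),z).round(3).tolist() for z in (.105,.112,.12)])
for p in [(309,43),(385,45),(397,178),(313,178)]: print(onz(w,(p[0]*1.6,p[1]*1.6),.021).round(3))
cv2.imwrite("pics/v5.png",cv2.resize(i[20:180,200:440,::-1],(720,480),interpolation=cv2.INTER_CUBIC))
```

```text
tip [[0.565, 0.228, 0.105], [0.564, 0.224, 0.112], [0.563, 0.219, 0.12]]
[0.677 0.259 0.021]
[0.743 0.24  0.021]
[0.711 0.124 0.021]
[0.642 0.142 0.021]
```

View pics/v5.png

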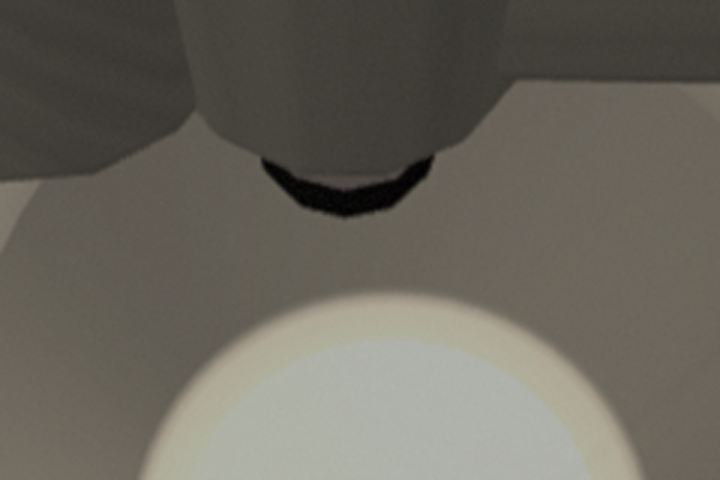

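>>> jog_arm(offset=[[0.012, -0.002, 0.006], [0.02, -0.004, 0.009], [0.025, -0.006, 0.0115], [0.025, -0.006, 0.0115]], rotation=[[0, 0, 0], [0, 0, 0], [0, 0, 0], [0, 0, 0]])

```text
t: 9.8
eef_pos: [0.5491, 0.183, 0.0284]
tool_rot: [0.772, 0.598, 0.17, -0.133]
contact_force: [-0.2, -0.4, 0.7]
opening: 0.0598
gripper_force: 0.0
```

Run:
```python
from h import *
s=robot.read_state(); print(s["t"],s["eef_pos"],s["contact_force"])
w=wrist(); a=robot.capture("scene")
for c in (w,a):
    for k,v in det(c,["floor_mid"]).items(): print("   ",[onz(c,q[1:],.005).round(3).tolist() for q in v])
R=Ro.from_quat(s["tool_rot"])
print("back .1,up:", (R.inv().apply([-.025,-.1,0])/.6).round(3),(R.inv().apply([-.025,-.1,.37])/.6).round(3))
# knob approach pose: straight down, y along gauge y
plan([.54,.07,.40],[0,0,-1],[-.97,.25,0]); plan([.567,.228,.40],[0,0,-1],[-.97,.25,0])
```

```text
9.8 [0.54913002 0.18303175 0.02837832] [-0.16294822 -0.43771665  0.67186734]
floor_mid [(0.73, 36.4, 400.7), (0.68, 330.3, 200.2)]
    [[0.383, 0.161, 0.005], [0.569, 0.23, 0.005]]
floor_mid [(0.78, 341.7, 271.3), (0.6, 291.7, 326.4)]
    [[0.57, 0.229, 0.005], [0.385, 0.168, 0.005]]
back .1,up: [-0.156  0.001 -0.072] [ 0.104  0.    -0.632]
offset [0.0933, 0.0307, -0.6396] rot [-0.0008, -0.2767, -0.0002]
offset [0.3348, 0.0086, -0.5275] rot [-0.0008, -0.2767, -0.0002]
```

>>> jog_arm(offset=[[-0.04, 0, -0.018], [-0.1, 0, -0.045], [-0.156, 0, -0.072], [-0.13, 0, -0.12], [-0.1, 0, -0.19], [-0.07, 0, -0.26], [-0.04, 0, -0.33], [0.0, 0, -0.4], [0.03, 0, -0.47], [0.06, 0.01, -0.54], [0.09, 0.03, -0.64], [0.093, 0.031, -0.64], [0.093, 0.031, -0.64], [0.093, 0.031, -0.64], [0.093, 0.031, -0.64]], rotation=[[0, 0, 0], [0, 0, 0], [0, 0, 0], [0, 0, 0], [0, 0, 0], [0, 0, 0], [0, -0.05, 0], [0, -0.1, 0], [0, -0.18, 0], [0, -0.25, 0], [0, -0.277, 0], [0, -0.277, 0], [0, -0.277, 0], [0, -0.277, 0], [0, -0.277, 0]])

```text
t: 11.5
eef_pos: [0.5395, 0.0696, 0.3991]
tool_rot: [0.791, 0.612, -0.001, -0.001]
contact_force: [0.8, -0.3, 0.3]
opening: 0.0599
gripper_force: 0.0
```

Run:
```python
from h import *
s=robot.read_state(); print(s["t"],s["eef_pos"],s["contact_force"])
w=wrist(); a=robot.capture("scene"); b=robot.capture("side"); save(w,"w6")
Z=dict(probe_tip=.11,knob_top=.33,lever_pivot=.172,lever_grip=.172,floor_mid=.005)
U={}
for c in (w,a,b):
    o=det(c,list(Z))
    for k,v in o.items(): print("   ",[onz(c,q[1:],Z[k]).round(3).tolist() for q in v]); U.setdefault(k,[]).extend([(c,v[0][1:])] if v else [])
for k in ("knob_top","lever_grip"): print(k,tri(*U[k]).round(3)) if len(U[k])>1 else 0
plan([.567,.228,.40],[0,0,-1],[-.97,.25,0])
cv2.imwrite('pics/v6.png',cv2.hconcat([cv2.resize(c["img"][y:y+h,x:x+w_,::-1],(400,300)) for c,x,y,w_,h in ((w,0,0,640,480),(b,260,160,160,120))]))
```

```text
11.5 [0.53950497 0.06956964 0.3990529 ] [ 0.8295925  -0.26866774  0.29164382]
probe_tip []
knob_top []
lever_pivot [(0.57, 276.4, 37.1)]
lever_grip [(0.79, 191.7, 26.1)]
floor_mid [(0.8, 310.3, 61.2), (0.6, 204.0, 146.4)]
    []
    []
    [[0.539, 0.233, 0.172]]
    [[0.463, 0.263, 0.172]]
    [[0.567, 0.23, 0.005], [0.383, 0.158, 0.005]]
probe_tip [(0.89, 339.8, 247.4)]
knob_top [(0.5, 342.5, 168.9)]
lever_pivot [(0.87, 331.7, 228.7)]
lever_grip [(0.66, 291.9, 239.1)]
floor_mid [(0.84, 291.4, 330.1), (0.62, 342.0, 275.7)]
    [[0.558, 0.223, 0.11]]
    [[0.571, 0.239, 0.33]]
    [[0.543, 0.236, 0.172]]
    [[0.455, 0.261, 0.172]]
    [[0.379, 0.16, 0.005], [0.563, 0.218, 0.005]]
probe_tip [(0.84, 344.0, 262.4)]
knob_top [(0.56, 341.4, 172.1)]
lever_pivot [(0.69, 336.4, 246.2), (0.66, 344.8, 259.8)]
lever_grip [(0.76, 297.7, 249.5)]
floor_mid []
    [[0.575, 0.234, 0.11]]
    [[0.573, 0.237, 0.33]]
    [[0.534, 0.209, 0.172], [0.503, 0.143, 0.172]]
    [[0.457, 0.251, 0.172]]
    []
knob_top [0.572 0.238 0.33 ]
lever_grip [0.461 0.264 0.166]
offset [0.2665, -0.0223, 0.0001] rot [-0.0008, 0.0003, 0.0001]
```

View pics/v6.png

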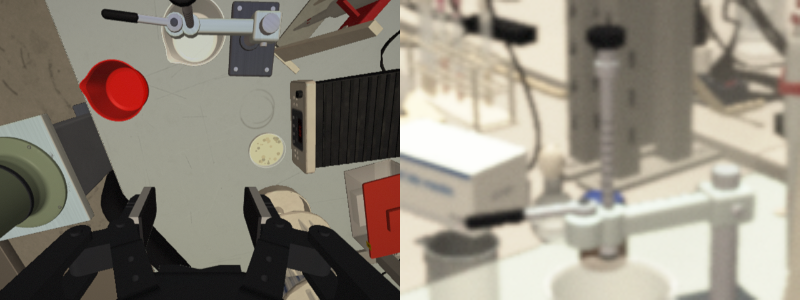

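>>> jog_arm(offset=[[0.08, -0.01, 0.0], [0.16, -0.02, 0.0], [0.23, -0.022, 0.0], [0.27, -0.022, 0.0], [0.27, -0.022, 0.0], [0.27, -0.022, 0.03], [0.27, -0.022, 0.06], [0.27, -0.022, 0.09], [0.27, -0.022, 0.11], [0.27, -0.022, 0.13], [0.27, -0.022, 0.15], [0.27, -0.022, 0.15]], rotation=[[0, 0, 0], [0, 0, 0], [0, 0, 0], [0, 0, 0], [0, 0, 0], [0, 0, 0], [0, 0, 0], [0, 0, 0], [0, 0, 0], [0, 0, 0], [0, 0, 0], [0, 0, 0]], grip=0)

```text
t: 13.6
eef_pos: [0.5674, 0.2298, 0.3089]
tool_rot: [0.79, 0.613, -0.001, -0.0]
contact_force: [-0.5, -0.7, 1.6]
opening: -0.0
gripper_force: 0.7
```

Run:
```python
from h import *
f=[]
a=robot.capture("scene"); b=robot.capture("side")
for i in range(4): robot.capture("wrist"); f.append(robot.read_state()["contact_force"])
s=robot.read_state(); print(s["t"],s["eef_pos"],np.mean(f,0),np.std(f,0))
cv2.imwrite('pics/v7.png',cv2.hconcat([cv2.resize(c["img"][y:y+h,x:x+w_,::-1],(400,300)) for c,x,y,w_,h in ((a,280,120,160,120),(b,260,130,160,120))]))
```

```text
13.9 [0.56775928 0.23000957 0.31049888] [ 0.30485322  0.486151   -0.09762823] [0.116133   0.23589003 0.40590381]
```

View pics/v7.png

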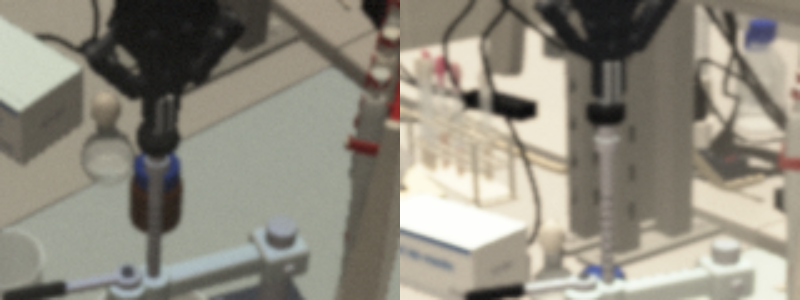

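>>> jog_arm(offset=[[0, 0, 0.016], [0, 0, 0.032], [0, 0, 0.048], [0, 0, 0.064], [0, 0, 0.08], [0, 0, 0.095], [0, 0, 0.105], [0, 0, 0.115], [0, 0, 0.12]], rotation=[[0, 0, 0], [0, 0, 0], [0, 0, 0], [0, 0, 0], [0, 0, 0], [0, 0, 0], [0, 0, 0], [0, 0, 0], [0, 0, 0]])

```text
t: 14.8
eef_pos: [0.5673, 0.2299, 0.2375]
tool_rot: [0.79, 0.613, -0.001, -0.0]
contact_force: [0.6, 0.6, 2.9]
opening: -0.0
gripper_force: 1.5
```

>>> jog_arm(offset=[[0, 0, 0.002], [0, 0, 0.004], [0, 0, 0.006], [0, 0, 0.008]], rotation=[[0, 0, 0], [0, 0, 0], [0, 0, 0], [0, 0, 0]])

```text
t: 15.2
eef_pos: [0.5674, 0.2299, 0.2333]
tool_rot: [0.79, 0.613, -0.001, -0.0]
contact_force: [-0.5, 0.1, 3.7]
opening: -0.0005
gripper_force: 1.5
```

>>> jog_arm(offset=[[0, 0, 0.002], [0, 0, 0.004], [0, 0, 0.006], [0, 0, 0.008]], rotation=[[0, 0, 0], [0, 0, 0], [0, 0, 0], [0, 0, 0]])

```text
t: 15.6
eef_pos: [0.5675, 0.2299, 0.2283]
tool_rot: [0.79, 0.613, -0.001, -0.0]
contact_force: [-1.1, 0.3, 2.4]
opening: 0.0001
gripper_force: 1.5
```

>>> jog_arm(offset=[[0, 0, 0.002], [0, 0, 0.004], [0, 0, 0.005]], rotation=[[0, 0, 0], [0, 0, 0], [0, 0, 0]])

```text
t: 15.9
eef_pos: [0.5675, 0.2299, 0.2253]
tool_rot: [0.79, 0.613, -0.001, -0.0]
contact_force: [-1.5, -1.6, 2.3]
opening: -0.0002
gripper_force: 1.5
```

>>> jog_arm(offset=[[0, 0, 0.002], [0, 0, 0.004], [0, 0, 0.004]], rotation=[[0, 0, 0], [0, 0, 0], [0, 0, 0]])

```text
t: 16.2
eef_pos: [0.5674, 0.2299, 0.2229]
tool_rot: [0.79, 0.613, -0.001, -0.0]
contact_force: [-1.9, -0.3, 2.9]
opening: -0.0001
gripper_force: 1.4
```

>>> jog_arm(offset=[[0, 0, 0.002], [0, 0, 0.003], [0, 0, 0.003]], rotation=[[0, 0, 0], [0, 0, 0], [0, 0, 0]])

```text
t: 16.5
eef_pos: [0.5675, 0.2299, 0.2212]
tool_rot: [0.79, 0.613, -0.001, -0.0]
contact_force: [-1.3, -0.3, 2.8]
opening: 0.0003
gripper_force: 1.4
```

>>> jog_arm(offset=[[0, 0, 0.002], [0, 0, 0.003], [0, 0, 0.003]], rotation=[[0, 0, 0], [0, 0, 0], [0, 0, 0]])

```text
t: 16.8
eef_pos: [0.5675, 0.2299, 0.2194]
tool_rot: [0.79, 0.613, -0.001, -0.0]
contact_force: [-1.2, -0.5, 2.7]
opening: -0.0003
gripper_force: 1.4
```

>>> jog_arm(offset=[[0, 0, 0.002], [0, 0, 0.003], [0, 0, 0.003]], rotation=[[0, 0, 0], [0, 0, 0], [0, 0, 0]])

```text
t: 17.1
eef_pos: [0.5675, 0.2299, 0.2176]
tool_rot: [0.79, 0.613, -0.001, -0.0]
contact_force: [-0.7, -0.3, 2.1]
opening: -0.0003
gripper_force: 1.4
```

>>> jog_arm(offset=[[0, 0, 0.002], [0, 0, 0.003], [0, 0, 0.003]], rotation=[[0, 0, 0], [0, 0, 0], [0, 0, 0]])

```text
t: 17.4
eef_pos: [0.5675, 0.2299, 0.2158]
tool_rot: [0.79, 0.613, -0.001, -0.0]
contact_force: [-1.3, -1.1, 3.6]
opening: -0.0004
gripper_force: 1.4
```

>>> jog_arm(offset=[[0, 0, 0.002], [0, 0, 0.002]], rotation=[[0, 0, 0], [0, 0, 0]])

```text
t: 17.6
eef_pos: [0.5675, 0.2299, 0.2145]
tool_rot: [0.79, 0.613, -0.001, -0.0]
contact_force: [-1.7, -0.1, 2.3]
opening: 0.0003
gripper_force: 1.4
```

>>> jog_arm(offset=[[0, 0, 0.002], [0, 0, 0.002]], rotation=[[0, 0, 0], [0, 0, 0]])

```text
t: 17.8
eef_pos: [0.5675, 0.2299, 0.2133]
tool_rot: [0.79, 0.613, -0.001, -0.0]
contact_force: [-0.5, -0.4, 2.7]
opening: 0.0003
gripper_force: 1.4
```

Run:
```python
from h import *
a=robot.capture("scene"); b=robot.capture("side"); f=[]
for i in range(3): robot.capture("wrist"); f.append(robot.read_state()["contact_force"])
print(robot.read_state()["eef_pos"],np.mean(f,0))
U={}
for c in (a,b): 
    o=det(c,["probe_tip","knob_top","floor_mid"])
    for k,v in o.items():
        if v: U.setdefault(k,[]).append((c,v[0][1:]))
for k,v in U.items():
    if len(v)>1: print(k,tri(*v).round(3))
for c in (a,b):  # expected pixels: tip at z .005,.015 ; knob top .225
    for z in (.005,.015,.225):
        q=c["intrinsics"]@(np.array(c["R"])@[.567,.229,z]+c["t"]); print((q[:2]/q[2]).round(1))
cv2.imwrite('pics/v8.png',cv2.hconcat([cv2.resize(c["img"][y:y+h,x:x+w_,::-1],(400,400),interpolation=cv2.INTER_CUBIC) for c,x,y,w_,h in ((a,290,180,110,110),(b,290,200,110,110))]))
```

```text
[0.56747552 0.22993077 0.21346659] [-1.16619768 -0.7754746   2.81081967]Traceback (most recent call last):
  File "<stdin>", line 7, in <module>
  File "h.py", line 6, in det
    r=robot.spot_point(c,n)[:3]
      ~~~~~~~~~~~~~~~~^^^^^
ValueError: only the last four pictures can be asked about
```

Run:
```python
from h import *
a=robot.capture("scene"); b=robot.capture("side")
U={}
for c in (a,b): 
    o=det(c,["probe_tip","knob_top","floor_mid"])
    for k,v in o.items():
        if v: U.setdefault(k,[]).append((c,v[0][1:]))
for k,v in U.items():
    if len(v)>1: print(k,tri(*v).round(3))
for c in (a,b):
    for z in (.005,.015,.225):
        q=c["intrinsics"]@(np.array(c["R"])@[.567,.229,z]+c["t"]); print((q[:2]/q[2]).round(1))
cv2.imwrite('pics/v8.png',cv2.hconcat([cv2.resize(c["img"][y:y+h,x:x+w_,::-1],(400,400),interpolation=cv2.INTER_CUBIC) for c,x,y,w_,h in ((a,290,180,110,110),(b,290,200,110,110))]))
```

```text
probe_tip [(0.68, 339.7, 268.9)]
knob_top [(0.72, 342.4, 202.5)]
floor_mid [(0.89, 291.9, 328.1), (0.77, 344.0, 273.3)]
probe_tip []
knob_top [(0.66, 344.0, 214.6)]
floor_mid []
knob_top [0.579 0.241 0.228]
[340.7 271.9]
[340.7 269.4]
[342.8 209.1]
[342.9 303.1]
[342.9 299.5]
[342.1 218.2]
```

View pics/v8.png

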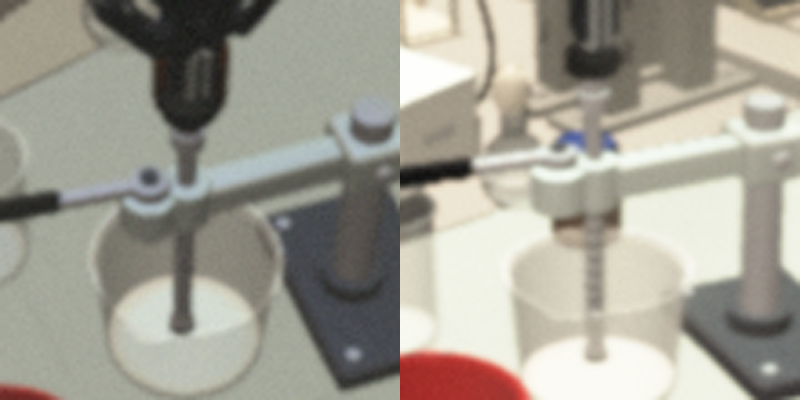

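>>> jog_arm(offset=[[0, 0, 0.002], [0, 0, 0.004], [0, 0, 0.005]], rotation=[[0, 0, 0], [0, 0, 0], [0, 0, 0]])

```text
t: 18.75
eef_pos: [0.5675, 0.2299, 0.2103]
tool_rot: [0.79, 0.613, -0.001, -0.0]
contact_force: [-0.7, -0.2, 2.0]
opening: -0.0004
gripper_force: 1.5
```

>>> jog_arm(offset=[[0, 0, 0.002], [0, 0, 0.004], [0, 0, 0.005]], rotation=[[0, 0, 0], [0, 0, 0], [0, 0, 0]])

```text
t: 19.05
eef_pos: [0.5675, 0.2299, 0.2073]
tool_rot: [0.79, 0.613, -0.001, -0.0]
contact_force: [-0.3, -0.7, 4.0]
opening: -0.0001
gripper_force: 1.5
```

>>> jog_arm(offset=[[0, 0, 0.002], [0, 0, 0.003], [0, 0, 0.003]], rotation=[[0, 0, 0], [0, 0, 0], [0, 0, 0]])

```text
t: 19.35
eef_pos: [0.5675, 0.2299, 0.2056]
tool_rot: [0.79, 0.613, -0.001, -0.0]
contact_force: [-1.3, -0.8, 2.2]
opening: -0.0
gripper_force: 1.4
```

>>> jog_arm(offset=[[0, 0, 0.002], [0, 0, 0.003], [0, 0, 0.003]], rotation=[[0, 0, 0], [0, 0, 0], [0, 0, 0]])

```text
t: 19.65
eef_pos: [0.5675, 0.2299, 0.2038]
tool_rot: [0.79, 0.613, -0.001, -0.0]
contact_force: [-0.9, -0.0, 3.2]
opening: 0.0001
gripper_force: 1.4
```

>>> jog_arm(offset=[[0, 0, 0.002], [0, 0, 0.003], [0, 0, 0.003]], rotation=[[0, 0, 0], [0, 0, 0], [0, 0, 0]])

```text
t: 19.95
eef_pos: [0.5674, 0.2299, 0.202]
tool_rot: [0.79, 0.613, -0.001, -0.0]
contact_force: [-1.4, 0.4, 3.3]
opening: -0.0001
gripper_force: 1.4
```

>>> jog_arm(offset=[[0, 0, 0.002], [0, 0, 0.003], [0, 0, 0.003]], rotation=[[0, 0, 0], [0, 0, 0], [0, 0, 0]])

```text
t: 20.25
eef_pos: [0.5674, 0.2299, 0.2002]
tool_rot: [0.79, 0.613, -0.001, -0.0]
contact_force: [-0.5, -1.8, 2.0]
opening: -0.0004
gripper_force: 1.4
```

Run:
```python
from h import *
A=[]
for i in range(2):
    a=robot.capture("scene"); b=robot.capture("side"); A.append((a,b))
    det(a,["probe_tip","knob_top"]); det(b,["probe_tip","knob_top"])
print("scene",[int(np.mean([x[0]["img"][r,339:342].mean() for x in A])) for r in range(258,284)], "rows 258..")
print("side",[int(np.mean([x[1]["img"][r,342:345].mean() for x in A])) for r in range(285,314)], "rows 285..")
o=cv2.imread("pics/v8.png")
g=cv2.resize(o[:,:400],(110,110),interpolation=cv2.INTER_AREA); print("old scene",[int(g[r-180,49:52].mean()) for r in range(258,284)])
g=cv2.resize(o[:,400:],(110,110),interpolation=cv2.INTER_AREA); print("old side",[int(g[r-200,52:55].mean()) for r in range(285,310)])
```

```text
probe_tip [(0.83, 342.1, 274.7)]
knob_top [(0.43, 339.6, 205.6), (0.18, 338.2, 275.3)]
probe_tip []
knob_top [(0.53, 345.6, 219.8)]
probe_tip [(0.57, 341.5, 272.6), (0.41, 281.3, 253.9)]
knob_top [(0.57, 340.4, 206.8)]
probe_tip []
knob_top [(0.43, 344.5, 219.7)]
scene [80, 82, 80, 82, 82, 84, 86, 84, 85, 88, 88, 87, 96, 119, 127, 115, 116, 151, 180, 189, 190, 189, 190, 189, 191, 191] rows 258..
side [173, 194, 181, 172, 172, 172, 170, 173, 178, 178, 178, 180, 181, 182, 181, 181, 180, 173, 171, 208, 240, 247, 248, 248, 248, 248, 248, 246, 238] rows 285..
old scene [82, 82, 83, 85, 83, 83, 83, 83, 86, 87, 92, 90, 88, 115, 160, 184, 189, 188, 188, 188, 190, 188, 187, 188, 189, 188]
old side [171, 187, 181, 172, 169, 168, 172, 175, 177, 178, 180, 177, 171, 168, 199, 235, 247, 248, 248, 248, 248, 248, 248, 248, 248]
```

>>> jog_arm(offset=[[0, 0, 0.001], [0, 0, 0.002], [0, 0, 0.002]], rotation=[[0, 0, 0], [0, 0, 0], [0, 0, 0]])

```text
t: 21.15
eef_pos: [0.5675, 0.23, 0.199]
tool_rot: [0.79, 0.613, -0.001, -0.0]
contact_force: [-0.6, -1.2, 3.5]
opening: -0.0001
gripper_force: 1.4
```

>>> jog_arm(offset=[[0, 0, 0.001], [0, 0, 0.002], [0, 0, 0.002]], rotation=[[0, 0, 0], [0, 0, 0], [0, 0, 0]])

```text
t: 21.45
eef_pos: [0.5675, 0.23, 0.1978]
tool_rot: [0.79, 0.613, -0.001, -0.0]
contact_force: [-0.6, 0.0, 2.0]
opening: -0.0001
gripper_force: 1.4
```

>>> jog_arm(offset=[[0, 0, 0.001], [0, 0, 0.002], [0, 0, 0.003]], rotation=[[0, 0, 0], [0, 0, 0], [0, 0, 0]])

```text
t: 21.75
eef_pos: [0.5674, 0.2299, 0.196]
tool_rot: [0.79, 0.613, -0.001, -0.0]
contact_force: [0.7, -0.6, 3.6]
opening: -0.0002
gripper_force: 1.7
```

>>> jog_arm(offset=[[0, 0, 0.001], [0, 0, 0.002], [0, 0, 0.003]], rotation=[[0, 0, 0], [0, 0, 0], [0, 0, 0]])

```text
t: 22.05
eef_pos: [0.5675, 0.23, 0.1943]
tool_rot: [0.79, 0.613, -0.001, -0.0]
contact_force: [-1.2, 0.1, 5.7]
opening: -0.0
gripper_force: 2.7
```

```bash
cat > pr.py <<'E'
from h import *
A=[];f=[]
for i in range(2):
    a=robot.capture("scene"); f.append(robot.read_state()["contact_force"]); b=robot.capture("side"); f.append(robot.read_state()["contact_force"]); A.append((a,b))
print("scene",[int(np.mean([x[0]["img"][r,339:342].mean() for x in A])) for r in range(266,284)], "rows 266..")
print("side",[int(np.mean([x[1]["img"][r,342:345].mean() for x in A])) for r in range(296,314)], "rows 296..")
s=robot.read_state();print(s["t"],s["eef_pos"],np.mean(f,0))
E
python3 pr.py
```

```text
scene [84, 86, 88, 87, 95, 117, 125, 115, 103, 115, 155, 182, 189, 190, 190, 190, 191, 191] rows 266..
side [176, 180, 182, 181, 182, 183, 181, 174, 169, 194, 234, 246, 248, 248, 248, 248, 246, 238] rows 296..
22.25 [0.56749158 0.2299556  0.19435087] [-0.93029665 -0.61559495  5.00141043]
```

Run:
```python
from h import *
s=robot.read_state(); R=Ro.from_quat(s["tool_rot"]); p0=np.array(s["eef_pos"])
pv=np.array([.544,.236]); d=lambda a:np.array([np.cos(np.radians(a)),np.sin(np.radians(a))])
st=pv+.08*d(161)+.048*d(251)
f=lambda xy,z,o=p0:(R.inv().apply(np.array([*xy,z])-o)/.6).round(3).tolist()
print(st,"up",f(p0[:2],.31),"over",f(st,.31),"down",f(st,.14))
o=np.array([*st,.14])
for th in list(range(161,80,-8)): 
    q=pv+.08*d(th)+.022*d(th+90); print(th,q.round(3),f(q,.14,o))
```

```text
[0.45273124 0.21666056] up [-0.0, -0.0, -0.193] over [-0.069, -0.18, -0.193] down [-0.069, -0.18, 0.091]
161 [0.461 0.241] [0.043, 0.003, -0.0]
153 [0.463 0.253] [0.062, 0.001, -0.0]
145 [0.466 0.264] [0.082, 0.002, -0.0]
137 [0.47  0.274] [0.101, 0.005, -0.0]
129 [0.477 0.284] [0.119, 0.01, -0.0]
121 [0.484 0.293] [0.137, 0.019, -0.0]
113 [0.492 0.301] [0.153, 0.029, -0.0]
105 [0.502 0.308] [0.167, 0.042, -0.0]
97 [0.512 0.313] [0.18, 0.056, -0.0]
89 [0.523 0.316] [0.19, 0.073, -0.0]
81 [0.535 0.318] [0.198, 0.09, -0.0]
```

>>> jog_arm(offset=[[0, 0, -0.005], [0, 0, -0.012], [0, 0, -0.03], [0, 0, -0.07], [0, 0, -0.12], [0, 0, -0.193], [0, 0, -0.193], [-0.03, -0.08, -0.193], [-0.069, -0.18, -0.193], [-0.069, -0.18, -0.193], [-0.069, -0.18, -0.193], [-0.069, -0.18, -0.12], [-0.069, -0.18, -0.05], [-0.069, -0.18, 0.02], [-0.069, -0.18, 0.07], [-0.069, -0.18, 0.091], [-0.069, -0.18, 0.091], [-0.069, -0.18, 0.091]], rotation=[[0, 0, 0], [0, 0, 0], [0, 0, 0], [0, 0, 0], [0, 0, 0], [0, 0, 0], [0, 0, 0], [0, 0, 0], [0, 0, 0], [0, 0, 0], [0, 0, 0], [0, 0, 0], [0, 0, 0], [0, 0, 0], [0, 0, 0], [0, 0, 0], [0, 0, 0], [0, 0, 0]])

```text
t: 24.05
eef_pos: [0.4534, 0.2169, 0.141]
tool_rot: [0.791, 0.612, 0.0, -0.0]
contact_force: [0.5, 0.3, -0.2]
opening: 0.0001
gripper_force: 0.0
```

```bash
python3 pr.py
python3 - <<'E'
from h import *
for n in ("scene","side"):
    c=robot.capture(n)
    for k,v in det(c,["lever_grip","knob_top"]).items(): print("   ",[onz(c,q[1:],dict(lever_grip=.172,knob_top=.225)[k]).round(3).tolist() for q in v])
E
```

```text
scene [87, 87, 92, 90, 99, 121, 130, 118, 109, 119, 160, 187, 195, 197, 197, 197, 197, 198] rows 266..
side [178, 181, 182, 183, 183, 183, 182, 175, 169, 195, 235, 246, 248, 248, 248, 248, 246, 239] rows 296..
24.25 [0.45298997 0.21723711 0.14093494] [-0.0226234  -0.31239987 -0.09684388]
lever_grip []
knob_top [(0.76, 342.1, 208.3)]
    []
    [[0.567, 0.232, 0.225]]
lever_grip [(0.62, 300.8, 248.3)]
knob_top [(0.75, 344.7, 219.8)]
    [[0.466, 0.252, 0.172]]
    [[0.565, 0.217, 0.225]]
```

>>> jog_arm(offset=[[0.02, 0.001, 0], [0.043, 0.002, 0], [0.062, 0.002, 0], [0.082, 0.003, 0], [0.101, 0.005, 0], [0.119, 0.01, 0], [0.137, 0.019, 0], [0.153, 0.029, 0], [0.167, 0.042, 0], [0.174, 0.049, 0], [0.18, 0.056, 0], [0.18, 0.056, 0]], rotation=[[0, 0, 0], [0, 0, 0], [0, 0, 0], [0, 0, 0], [0, 0, 0], [0, 0, 0], [0, 0, 0], [0, 0, 0], [0, 0, 0], [0, 0, 0], [0, 0, 0], [0, 0, 0]])

```text
t: 25.75
eef_pos: [0.5125, 0.313, 0.1396]
tool_rot: [0.79, 0.612, -0.001, -0.0]
contact_force: [-0.3, -0.3, -0.1]
opening: -0.0
gripper_force: 0.0
```

>>> jog_arm(offset=[[0.003, 0.004, 0], [0.006, 0.008, 0], [0.006, 0.008, 0]], rotation=[[0, 0, 0], [0, 0, 0], [0, 0, 0]])

```text
t: 26.05
eef_pos: [0.5177, 0.3154, 0.1398]
tool_rot: [0.79, 0.613, -0.0, -0.0]
contact_force: [-0.4, -0.3, -0.3]
opening: 0.0
gripper_force: 0.1
```

Run:
```python
from h import *
pv=np.array([.544,.236]);f=[]
for n in ("scene","side"):
    c=robot.capture(n); f.append(robot.read_state()["contact_force"])
    for k,v in det(c,["lever_grip","lever_pivot"]).items():
        for q in v: x=onz(c,q[1:],.172)[:2]; print("   ",k,x.round(3),np.degrees(np.arctan2(*(x-pv)[::-1])).round(1))
print(np.mean(f,0))
```

```text
lever_grip [(0.8, 307.9, 210.4)]
lever_pivot [(0.77, 332.7, 229.5)]
    lever_grip [0.532 0.312] 99.4
    lever_pivot [0.544 0.232] -96.5
lever_grip [(0.44, 314.4, 228.6)]
lever_pivot [(0.66, 328.5, 243.3)]
    lever_grip [0.559 0.326] 80.3
    lever_pivot [0.53  0.234] -170.4
[0.10500341 0.27082891 0.36098438]
```

>>> jog_arm(offset=[[0.002, 0.005, 0], [0.003, 0.01, 0], [0.003, 0.01, 0]], rotation=[[0, 0, 0], [0, 0, 0], [0, 0, 0]])

```text
t: 26.65
eef_pos: [0.5216, 0.3156, 0.1391]
tool_rot: [0.79, 0.613, -0.003, -0.002]
contact_force: [-16.3, -0.7, 7.3]
opening: 0.0002
gripper_force: 8.6
```

>>> jog_arm(offset=[[0.001, 0.004, 0], [0.002, 0.007, 0], [0.002, 0.007, 0]], rotation=[[0, 0, 0], [0, 0, 0], [0, 0, 0]])

```text
t: 26.95
eef_pos: [0.5226, 0.3156, 0.1387]
tool_rot: [0.79, 0.613, -0.006, -0.003]
contact_force: [-37.9, -4.0, 18.1]
opening: -0.0004
gripper_force: 20.9
```

>>> jog_arm(offset=[[0.001, 0.004, 0], [0.001, 0.007, 0], [0.001, 0.007, 0]], rotation=[[0, 0, 0], [0, 0, 0], [0, 0, 0]])

```text
t: 27.25
eef_pos: [0.5234, 0.3156, 0.1382]
tool_rot: [0.79, 0.614, -0.008, -0.005]
contact_force: [-59.7, -4.3, 29.6]
opening: -0.0001
gripper_force: 33.2
```

The lever is against its stop, so I'm backing off and rising.

>>> jog_arm(offset=[[-0.004, -0.017, 0], [-0.008, -0.034, 0], [-0.016, -0.065, 0], [-0.02, -0.08, 0], [-0.02, -0.08, -0.06], [-0.02, -0.08, -0.13], [-0.02, -0.08, -0.2], [-0.08, -0.13, -0.25], [-0.15, -0.17, -0.25], [-0.15, -0.17, -0.25], [-0.15, -0.17, -0.25]], rotation=[[0, 0, 0], [0, 0, 0], [0, 0, 0], [0, 0, 0], [0, 0, 0], [0, 0, 0], [0, 0, 0], [0, 0, 0], [0, 0, 0], [0, 0, 0], [0, 0, 0]])

```text
t: 28.35
eef_pos: [0.4111, 0.2535, 0.2906]
tool_rot: [0.79, 0.613, 0.0, -0.001]
contact_force: [0.5, 1.3, 1.2]
opening: -0.0
gripper_force: 0.0
```

```bash
python3 pr.py
python3 - <<'E'
from h import *
pv=np.array([.544,.236]); cs=[]
for n in ("scene","side"):
    c=robot.capture(n); cs.append(c)
    for k,v in det(c,["lever_grip","floor_mid","narrow_beaker"]).items():
        for q in v: x=onz(c,q[1:],.172 if k=="lever_grip" else .005)[:2]; print("   ",k,x.round(3),np.degrees(np.arctan2(*(x-pv)[::-1])).round(1))
a,b=cs
cv2.imwrite('pics/v9.png',cv2.hconcat([cv2.resize(c["img"][y:y+h,x:x+w_,::-1],(400,400),interpolation=cv2.INTER_CUBIC) for c,x,y,w_,h in ((a,250,180,150,150),(b,250,190,150,150))]))
E
```

```text
scene [79, 78, 81, 80, 89, 109, 117, 108, 95, 106, 145, 170, 177, 179, 178, 179, 178, 178] rows 266..
side [176, 177, 181, 181, 181, 181, 179, 174, 167, 192, 233, 245, 247, 248, 248, 248, 246, 237] rows 296..
28.55 [0.41194799 0.25400832 0.28959145] [ 0.33324373 -0.15136285  0.05045229]
lever_grip [(0.73, 309.4, 209.6)]
floor_mid [(0.74, 290.0, 327.3), (0.59, 341.0, 274.4)]
narrow_beaker [(0.96, 281.6, 252.2), (0.3, 339.3, 277.7)]
    lever_grip [0.536 0.312] 96.3
    floor_mid [0.381 0.168] -157.3
    floor_mid [0.563 0.222] -35.3
    narrow_beaker [0.483 0.365] 115.6
    narrow_beaker [0.554 0.217] -62.7
lever_grip [(0.56, 313.2, 232.2)]
floor_mid []
narrow_beaker [(0.88, 286.6, 293.7), (0.32, 329.4, 244.5)]
    lever_grip [0.544 0.31 ] 90.3
    narrow_beaker [0.488 0.356] 115.0
    narrow_beaker [0.761 0.528] 53.5
```

View pics/v9.png

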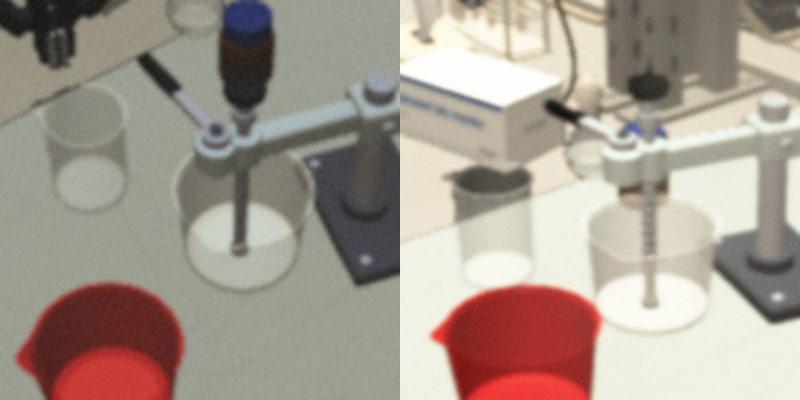

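The picture shows the wide beaker upright under the collar, with the probe foot on its floor (scene ~(340,275)). The lever is swung to its stop (grip ~(309,209)). The narrow and red beakers have not moved.

```bash
python3 -c "
from plant import robot
print(robot.job_done())"
```

```text
the job is handed in; nothing more can be done
None
```

I handed the job in at about 29 s: the wide beaker stands upright under the gauge (about 3 mm off centre by camera), the probe foot touches its floor, and the lever is at its locked stop. At the stop I pushed too far: the force reached about 67 N through the finger tips. That is under the 120 N wrist limit but could count against the 40 N limit if the fingers count as the gripper's body.

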